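Clamp the last and hold the sole gauge at its mark

TASK

The shoe last is loaded sole-up in the marking jig and I am about to strike the half-sole line. Press the red clamp handle right down so that the pad holds the last, then squeeze the blue lock button on the gauge head, draw the gauge arm out along the scale until its index stands on the yellow rider, and keep it there: finish while still holding the head with the button squeezed in, because the spring pulls the arm home when it is let go. Do not shift the last or the rider, and leave the other things on the bench alone.

Things in the scene. Friction and masses are not known exactly. Their poses are not given: they have to be found in the camera images.
- jig: sole-marking jig fixed to the bench, aluminium base plate 245 x 400 x 12 mm; pose differs each time. Frame: z up, origin on the bench under the last's long axis; -y runs from heel to toe, +x from the last to the gauge beside it. In mm here: plate x -95..150, y -170..230; riser block of the clamp x -28..28, y 126..211, top z 95; gauge tube 18 square along y at x 95, z 135, y 68..218
- last: green plastic shoe last, 260 mm long, 95 wide at the ball, sole up (brown insole board uppermost, face at z 112), loose in its seat on the jig, heel against the stop at jig y 116. About 0.45 kg. Origin under its cone, 25 mm above the bench. Must not be shifted
- clamp_handle (a joint): angle of the red handle of the toggle clamp behind the heel, rad: 0 = level, pointing along jig +y (shut, on its stop), 1.35 = nearly upright (open). Starts at 0.95 to 1.2 and stays where it is left; 3 to 8 N at the grip turns it. Geared to the clamp bar, which swings down onto the heel as the handle is pressed down
- clamp_pivot (a point): hinge axis of the clamp handle: in the jig frame x 0, y 172, z 130; the axis is along jig x
- clamp_grip (a point): on the axis of the red grip (round bar, diameter 19, from 31 to 118 mm out from the pivot), 85 mm out and, level, 6 mm above the pivot: shut at jig y 257, z 136, open about 75 mm higher. The raised clamp bar stands to its heel side (jig -y): up to 75 mm above the pivot, its end 45 to 95 mm from the pivot in y
- clamp_pad: black rubber pad, diameter 22, on a spring spindle at the tip of the clamp bar; origin at the middle of its lower face. Shut, it presses on the heel of the sole, at jig y 78, with about 3 N
- gauge_arm (a joint): extension of the telescoping gauge arm, m: 0 = parked and latched, 0.120 = full. It slides along jig -y, heel to toe. A spring draws it home with 2 N at 0, 3.6 N at 0.12. It leaves 0 only with the lock button pressed, and springs back when let go
- gauge_head: head on the gauge arm's end; jig axes, origin on the arm's axis (jig x 95, y 45 when parked, z 135). Grey grip block 30 (x) x 40 (y) x 40 (z) mm about it, blue lock button on its +x face: grip it from above across x, one finger on the button. Toe side of it (y -20..-46) an aluminium nose carries a steel pointer reaching 87 mm to -x, 3 mm over the sole, and the index on +x
- gauge_grip (a point): where to take the head: middle of the grip block, 3 mm above the arm's axis; moves with the head
- lock_button (a joint): how far the blue lock button (24 x 22 mm, standing 7 mm proud of the +x face) is pressed in, m: 0 out, 0.006 fully in. The latch lets go at about 0.004; fully in takes 7 N. With the button the block is 37 mm across x, pressed in 31 mm
- lock_button_face (a point): middle of the button's outer face
- gauge_index (a point): tip of the index, a small point with a red line on the head's +x side just above the scale: 35 mm ahead of the grip's middle, towards the toe (-y)
- rider (a joint): where the yellow rider is set along the scale, m, counted like the gauge's extension: the index stands on the rider's middle when gauge_arm equals this value. 0.040 to 0.105, different each time; stiff (5 N), must not be shifted
- rider_mark (a point): middle of the rider's yellow tongue, 6 mm wide along y, which lies across the outer edge of the scale; the rider's block is 12 x 12 x 14 mm, its top 3 mm above the scale
- hammer: cobbler's hammer, 250 mm long, wooden handle, lying on the bench; origin under it. Leave alone
- polish_tin: round polish tin, diameter 73, 24 high; origin under its centre. Leave alone
- spray_can: green spray can with white cap, diameter 52, 165 high, standing; origin under its centre. Leave alone
- thread_spool: spool of tan thread, diameter 44, 54 high, standing; origin under its centre. Leave alone
- shoe_brush: wooden shoe brush, 150 x 45 x 42 high; origin under its centre. Leave alone
- heel_lifts: stack of three rubber heel pieces, 62 x 56 x 20 high; origin under it. Leave alone
- marker_pen: silver marking pen, 125 x 9 mm, lying on the jig's base plate on the side away from the gauge; origin under its middle. Leave alone
- scale (a point): middle of the top of the black scale plate under the gauge head: 46 (x) x 250 (y) mm, jig x 82..128, y -160..90, top at z 98, with a white line each 10 mm along its outer edge

How it is judged (in metres and radians):
On the way, in this order (a step that is already met when the one before it is completed fails the run):
1. the clamp handle is fully down and the pad presses on the last (value of joint clamp_handle below 0.06 rad and contact force between clamp_pad and last above 1.5 N), for 0.2 s.
2. the lock button is squeezed in with the gauge arm still at home (all of step 1 and value of joint lock_button above 0.0035 m and value of joint gauge_arm below 0.02 m), for 0.05 s.
At the end, for the whole second after the job is handed in: index still and within 3 mm of the rider's middle; fingers gripping the head (over 8 N), lock button in (over 3.5 mm); clamp handle down (under 0.06 rad), pad pressing the last (over 1.5 N); last within 6 mm and rider within 3 mm of their starts (all of step 1 and y of gauge_index in the frame of rider_mark between -0.003 and 0.003 m and velocity of joint gauge_arm between -0.01 and 0.01 m/s and value of joint lock_button above 0.0035 m and contact force between the fingers and gauge_head above 8 N and distance of last from where it was at the start of the episode below 0.006 m and distance of rider_mark from where it was at the start of the episode below 0.003 m); the arm keeps its last pose, push and grip.
It fails at once if the last is shifted by more than 10 mm (distance of last from where it was at the start of the episode above 0.01 m).
It fails at once if the rider is shifted by more than 4 mm (distance of rider_mark from where it was at the start of the episode above 0.004 m).
It fails at once if another thing on the bench or the jig (hammer, tin, can, spool, brush, heel pieces, pen) is pushed by more than 30 mm or tipped (distance of any of hammer, polish_tin, spray_can, thread_spool, shoe_brush, heel_lifts, marker_pen from where it was at the start of the episode above 0.03 m or angle between any of hammer, polish_tin, spray_can, thread_spool, shoe_brush, heel_lifts, marker_pen's own z axis and vertical above 0.5 rad).
It also fails if it takes over 45 s, if anything falls off the work surface, if the arm or the gripper's body presses on something with over 40 N, if the wrist force passes 120 N, or if a joint passes its speed limit or range.

ROBOT

A 6-joint arm with a two-finger parallel gripper is mounted at the origin on the work surface. World frame = base frame: x ahead of the robot, y to its left, z up, the work surface at z = 0. Lengths are in m, angles in degrees, forces in N, time in s.
With the tool pointing down it reaches from about 0.25 to 0.725 m from the base axis. Payload 9.7 kg.
Tool frame: the origin (TCP) lies on the centre line of the jaws, within the pads' length; the fingertips stand 19 mm ahead of it and the grasp point (between the pads) is the TCP; z points along the fingers, y is the direction in which the jaws open and shut (so a half turn about z gives the same grasp; the last joint's range is limited). The gripper opens to 85 mm and grips with 20 to 120 N. Pads are 22 mm wide; open, the fingers measure 114 mm over their backs; the gripper's body (76 mm by 85 mm) begins 54 mm behind the grasp point. The pads swing forward as they close: fully open they stand 13 mm farther back than shut.
Start: joints at [-72.365, 4.979, 10.078, 95.1, 0, 90], TCP at [0.167, -0.524, 0.25] pointing down, gripper open.
Joint ranges: [-179.16, 179.16], [-48.56, 103.87], [-65.8, 70.77], [-126.05, 130.52], [-82.76, 87.17], [-180, 180]. Speed limits (degrees/s): [127.2, 127.2, 147.25, 180, 180, 180].

INTERFACE

Orientations are given as [roll, pitch, yaw] about the fixed x, y, z axes, in that order (R = Rz(yaw) Ry(pitch) Rx(roll)).
In Python, from workcell import bot gives the robot as it stands.
- The arm moves only by the tool servo_tool, never from a script. Its argument "motion" is a list that holds one entry, the list of rows, each a list of 6 numbers: the shift along the tool's x, y, z in mm, then the turn, a rotation vector about the tool's x, y, z in rad. A call has 1 to 5 rows; each row shifts and turns the commanded pose from where the row before left it, along the tool's axes as they then stand; what a row does not reach is not made up. A row lasts 1/10 s, in which the tool goes at most 50 mm and 8.59 degrees, less where a joint would pass 70% of its speed; a pose out of reach is approached as far as the arm can. A call is refused whole if a number of a shift passes 50 or a number of a turn 0.15, either way. A call with a gripper value outside its range is refused whole. "gripper" is the finger opening in mm, from 0 to 85.4, set as the call begins (left out, the last holds). The fingers move at their own pace and stop on an object; "newtons" is the grip in N (left out, the last holds). Time passes only in rows, so rows that do not move let the fingers close. It gives the time, the measured TCP pose, the force and the opening at its end, in the units of the state.
- bot.get_obs(): the state, without advancing time (a new reading comes with each control period).
- bot.camera(name): name is "scene" or "top"; returns a dict with "color" (480x640x3 uint8, red, green, blue), "fx", "fy", "cx", "cy" (pixels), "k1" (the pictures are not rectified: a ray, as slopes to the right and down, at radius r is drawn at 1 + k1 r^2 times it, then the intrinsics apply), "R" (3x3) and "t" (3): a world point X has camera coordinates R X + t. Camera axes: x right, y down, z forward; pixel columns grow to the right and rows downward; lengths in m; the calibration is good to about 2 mm. A picture is of the moment at which its call begins. There is no depth.
- bot.job_done(): hands the job in, once; it reports no verdict.
Trained networks look in a picture, given as the dict that the camera call returned (one of the last four; its "shot" number tells which), for a name from the list of things; names that differ only in an ending like _2 or _b are one class to them, and where a whole thing is asked for, a point or a joint stands for the part that bears it (a point fixed in the world has none). Each returns a list of dicts, best first, with "confidence" (0 to 1); they miss things now and then, are a little off and sometimes report something else, mostly with a low value. They report only what shows in the picture. A call takes as long as a camera call.
- bot.look_for(picture, label): "rect" ([left, top, width, height] in pixels, round what is visible of it).
The state is a dict: "time": time; "q": joint angles; "qd": joint speeds; "joint_efforts": joint torques, N m; "ee_pos": TCP position; "tcp_rot": TCP orientation; "wrist_force": force on the tool from outside, world axes, zero at the start; "torque": the same for the moment, N m; "opening": finger opening in m.
Only numpy, scipy, OpenCV 4.12 (cv2) and the standard library are available. Lean on these libraries where they do the work, as an engineer would, in place of code of your own. Each camera call takes 0.05 s, during which the arm holds its last target.

## Working session

There is one attempt and no reset: what is moved stays moved. The work goes in short steps, Python scripts to look and compute and a tool call to move; the robot and the scene stay as the last step left them, time stands still between calls to the robot, and variables do not carry over. Pictures are saved under pics/ and viewed, and the job is handed in when it is done.

Besides the shell and the picture viewer there is one more tool, called after ">>>" in YAML: its name, and indented under it one key for each argument. servo_tool: Moves the arm, as the interface text tells. Its arguments: {"type":"object","properties":{"motion":{"type":"array","items":{"type":"array","items":{"type":"array","items":{"type":"number"}}}},"gripper":{"type":"number"},"newtons":{"type":"number"}},"required":["motion"]}

```bash
mkdir -p pics; ls; cat > h.py <<'E'
import numpy as np,cv2
from workcell import bot
def snap(n,f):
    p=bot.camera(n); cv2.imwrite('pics/'+f+'.png',p['color'][:,:,::-1]); return p
E
python3 - <<'E'
from h import *
import pickle
o=bot.get_obs();print(o)
for n in('scene','top'):
    p=snap(n,n+'0'); print(n,p['fx'],p['fy'],p['cx'],p['cy'],p['k1'],p['R'],p['t'])
    pickle.dump(p,open(n+'0.pkl','wb'))
    for l in ['jig','last','clamp_grip','clamp_pad','gauge_head','lock_button_face','gauge_index','rider_mark','scale','clamp_pivot','gauge_grip']:
        try:
            r=bot.look_for(p,l); print(l,[(q['rect'],round(q['confidence'],2)) for q in r[:2]])
        except Exception as e: print(l,e)
E
```

```text
pics
{'time': 0.0, 'q': array([-7.23642700e+01,  5.01093965e+00,  1.00340822e+01,  9.50972641e+01,
        2.49865464e-04,  9.00015930e+01]), 'qd': array([ 0.00267381,  0.01199464,  0.11652794,  0.00909114,  0.02880091,
       -0.07039762]), 'joint_efforts': array([-2.36233054e-04, -5.20396936e+01,  4.64796424e+01,  1.68113282e-02,
        5.77559240e-05,  6.45220197e-06]), 'ee_pos': array([ 0.16657385, -0.52396954,  0.24958124]), 'tcp_rot': array([-1.79925878e+02, -2.47804454e-04,  1.76341366e+01]), 'wrist_force': array([ 0.60694859,  0.11645993, -0.05160762]), 'torque': array([ 0.03750753,  0.02444632, -0.00070968]), 'opening': 0.08549589026682457}
scene 550.1943509921243 550.1943509921243 317.12782991734014 241.84032895743815 -0.17517089889024753 [[ 0.53950416  0.84181714 -0.01670816]
 [ 0.65142444 -0.4298934  -0.62517027]
 [-0.53346177  0.32639786 -0.78030954]] [-0.30940812 -0.3031251   1.88095994]
jig [([245.4, 170.8, 151.3, 163.8], 0.88), ([307.2, 308.6, 58.3, 40.5], 0.5)]
last [([259.3, 216.7, 78.5, 63.7], 0.98)]
clamp_grip []
clamp_pad [([310.9, 237.1, 45.8, 27.2], 0.23)]
gau
[... 554 characters left out ...]
2786  0.02593957 -0.1571887 ]
 [ 0.15704008 -0.00768326 -0.98756234]] [0.0193781  0.62722837 1.4274032 ]
jig [([223.4, 192.2, 172.7, 123.9], 0.69)]
last [([278.8, 233.0, 109.6, 46.4], 0.72), ([223.1, 194.4, 175.7, 123.4], 0.7)]
clamp_grip [([223.5, 270.4, 34.3, 7.7], 0.64)]
clamp_pad []
gauge_head [([279.9, 202.6, 43.1, 53.5], 0.68), ([186.0, 188.8, 23.7, 22.5], 0.6)]
lock_button_face []
gauge_index [([280.8, 203.9, 46.3, 47.0], 0.8)]
rider_mark [([221.5, 193.5, 177.4, 123.3], 0.75), ([347.4, 193.8, 7.7, 4.7], 0.6)]
scale [([220.7, 192.0, 175.9, 126.0], 0.67)]
clamp_pivot [([220.0, 188.2, 179.1, 129.4], 0.97)]
gauge_grip [([279.6, 206.4, 46.7, 46.3], 0.62), ([219.5, 270.4, 36.9, 6.8], 0.58)]
```

```bash
python3 - <<'E'
import cv2
a=cv2.imread('pics/scene0.png');b=cv2.imread('pics/top0.png')
cv2.imwrite('pics/s1.png',cv2.resize(a[140:360,200:480],None,fx=2.8,fy=2.7,interpolation=cv2.INTER_CUBIC))
cv2.imwrite('pics/t1.png',cv2.resize(b[170:340,200:420],None,fx=3.5,fy=3.5,interpolation=cv2.INTER_CUBIC))
E
```

```text
(no output)
```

View pics/top0.png

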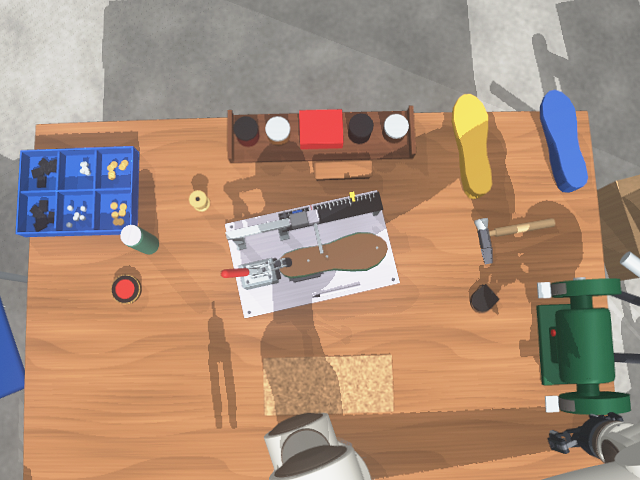

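View pics/scene0.png

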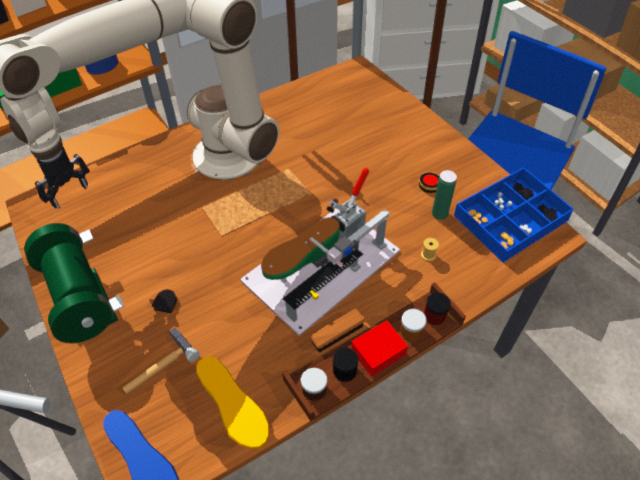

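```bash
echo
```

```text
(no output)
```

View pics/t1.png

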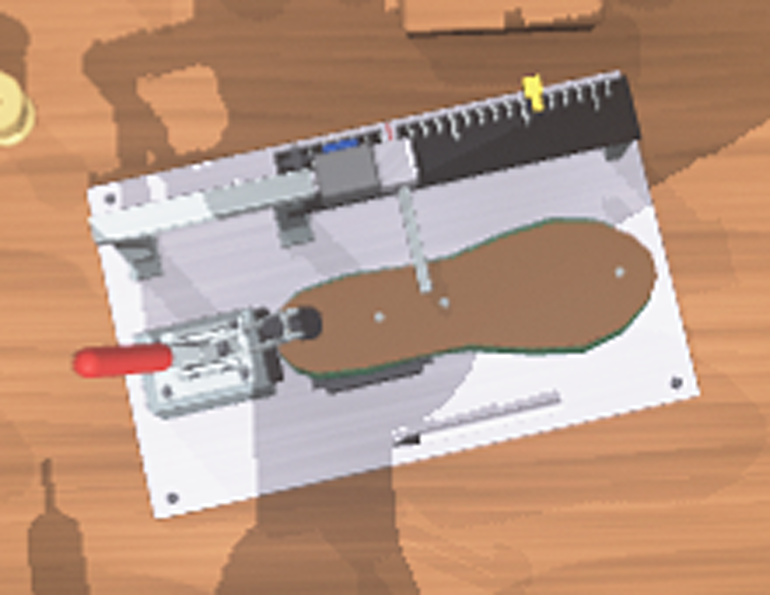

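View pics/s1.png

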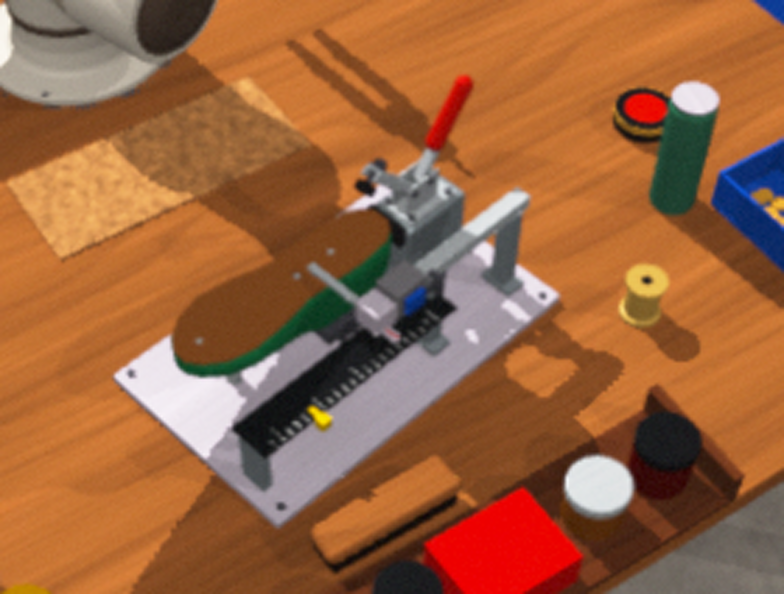

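Top view: the jig has its toe to the right. Plate corners in the crop are at (88,186), (155,517) and (698,393). The handle is at (75-170,360), the rider at (535,90) and the index at (388,130). Next I fit the jig pose.

```bash
cat >> h.py <<'E'
import pickle
from scipy.optimize import least_squares
def proj(p,X):
    X=np.atleast_2d(X); c=X@p['R'].T+p['t']; s=c[:,:2]/c[:,2:]
    r2=(s**2).sum(1,keepdims=True); s=s*(1+p['k1']*r2)
    return s*p['fx']+[p['cx'],p['cy']]
def ray(p,uv):
    K=np.array([[p['fx'],0,p['cx']],[0,p['fy'],p['cy']],[0,0,1]])
    g=least_squares(lambda s:s*(1+p['k1']*(s@s))*p['fx']+[p['cx'],p['cy']]-uv,np.zeros(2)).x
    d=p['R'].T@np.r_[g,1]; return -p['R'].T@p['t'],d
def atz(p,uv,z):
    o,d=ray(p,np.array(uv,float)); return o+d*(z-o[2])/d[2]
def J2W(J,P):
    P=np.atleast_2d(P)/1000.; c,s=np.cos(J[2]),np.sin(J[2])
    return np.c_[J[0]+c*P[:,0]-s*P[:,1],J[1]+s*P[:,0]+c*P[:,1],P[:,2]]
def W2J(J,W):
    W=np.atleast_2d(W); d=W[:,:2]-J[:2]; c,s=np.cos(J[2]),np.sin(J[2])
    return np.c_[c*d[:,0]+s*d[:,1],-s*d[:,0]+c*d[:,1],W[:,2]]*1000
E
python3 - <<'E'
from h import *
T=pickle.load(open('top0.pkl','rb'));S=pickle.load(open('scene0.pkl','rb'))
tt=lambda u,v:np.array([200+u/3.5,170+v/3.5]); ss=lambda u,v:np.array([200+u/2.8,140+v/2.7])
obs=[(T,tt(88,186),(150,230,12)),(T,tt(155,517),(-95,230,12)),(T,tt(698,393),(-95,-170,12)),(T,tt(620,72),(128,-160,98)),
(T,tt(638,135),(82,-160,98)),
(S,ss(115,375),(-95,-170,12)),(S,ss(278,525),(150,-170,12)),(S,ss(558,298),(150,230,12)),(S,ss(235,428),(82,-160,98))]
g=atz(T,tt(390,300),0.05);print('centre',g)
best=None
for sel in (obs,obs[:5],obs[5:]):
    f=lambda J:np.concatenate([(proj(p,J2W(J,P))[0]-uv) for p,uv,P in sel])
    r=min((least_squares(f,[g[0],g[1],y0]) for y0 in(0,1.5,3,-1.5)),key=lambda r:r.cost)
    print(r.x,np.degrees(r.x[2]),np.round(r.fun,1))
    if best is None: best=r.x
J=best; np.save('J.npy',J)
for n,p,uv,z in [('rider T',T,tt(535,85),.1),('rider S',S,ss(318,414),.1),('index T',T,tt(388,130),.103),('index S',S,ss(392,334),.103),
 ('handletip T',T,tt(78,361),.25),('headtopT',T,tt(344,172),.155)]:
    print(n,np.round(W2J(J,atz(p,uv,z)),1))
for n,p in (('t',T),('s',S)):
    a=p['color'].astype(int); m=(a[:,:,0]>170)&(a[:,:,1]>150)&(a[:,:,2]<90)
    m[:150]=0; m[330:]=0; m[:,:300]=0;m[:,360:]=0
    if n=='t': m[:185]=0;m[215:]=0;
    else: m[:270]=0
    v,u=np.nonzero(m); print(n,len(u),u.mean(),v.mean(),u.min(),u.max(),v.min(),v.max(),W2J(J,atz(p,(u.mean(),v.mean()),.1)))
print('pivot,grip',J2W(J,[(0,172,130),(0,257,136),(95,45,138)]))
# handle angle
for th in np.arange(.9,1.25,.05):
    c,s=np.cos(th),np.sin(th); tip=(0,172+118*c-6*s,130+118*s+6*c)
    w=J2W(J,tip); a=(proj(T,w)[0]-[200,170])*3.5; b=(proj(S,w)[0]-[200,140])*[2.8,2.7]; print(round(th,2),a.round(),b.round())
E
```

```text
centre [0.56793053 0.01235376 0.05      ]
[ 0.55998247 -0.02251911  0.19780625] 11.33346318673233 [-0.9 -0.  -0.3 -0.1  0.3 -0.4  1.3 -0.   0.7  0.1 -0.5  0.2  0.7 -0.2
  1.4 -1.5 -0.7 -0.2]
[ 0.55977418 -0.02200739  0.19959371] 11.435876949442674 [-1.2  0.2 -0.4  0.1  0.1 -0.5  1.  -0.   0.4  0.1]
[ 0.56074566 -0.02321788  0.19406922] 11.11934722689951 [-0.6  0.3  0.3  0.1  1.5 -0.9 -1.   0.1]
rider T [[132.3 -97.  100. ]]
rider S [[126.  -95.4 100. ]]
index T [[123.3   9.2 103. ]]
index S [[109.   17.6 103. ]]
handletip T [[ -2.8 229.9 250. ]]
headtopT [[ 92.   45.9 155. ]]
t 9 352.55555555555554 197.0 349 354 192 201 [[125.92551311 -94.70533982 100.        ]]
s 26 314.03846153846155 293.8076923076923 311 317 291 297 [[127.88160115 -95.5544245  100.        ]]
pivot,grip [[0.52618123 0.14612689 0.13      ]
 [0.50947713 0.2294694  0.136     ]
 [0.64428663 0.04027268 0.138     ]]
0.9 [ 66. 364.] [474.  76.]
0.95 [ 73. 362.] [471.  76.]
1.0 [ 80. 359.] [468.  76.]
1.05 [ 88. 357.] [464.  76.]
1.1 [ 96. 355.] [461.  77.]
1.15 [104. 352.] [457.  78.]
1.2 [112. 350.] [453.  79.]
```

```bash
cat >> h.py <<'E'
from scipy.spatial.transform import Rotation as Ro
def plan(P,n=None,yaw=None,step=40,cmd=None):
    """rows from measured pose (or cmd pose) to target world P, yaw (tool down)"""
    o=bot.get_obs(); p=np.array(o['ee_pos']); R=Ro.from_euler('xyz',o['tcp_rot'],degrees=True)
    if cmd is not None: p=np.array(cmd[:3]);R=Ro.from_euler('xyz',[180,0,cmd[3]],degrees=True)
    Rt=Ro.from_euler('xyz',[180,0,yaw],degrees=True)
    rv=(R.inv()*Rt).as_rotvec(); d=np.array(P)-p
    if n is None: n=int(max(np.ceil(np.linalg.norm(d)*1000/step),np.ceil(np.linalg.norm(rv)/.14)))
    rows=[]
    for i in range(n):
        Rt_i=R*Ro.from_rotvec(rv/n)
        s=R.inv().apply((d)/(n-i)*1000)
        row=np.r_[np.round(s,1),np.round(rv/n,3)]; rows.append(row)
        dd=R.apply(row[:3]/1000); d=d-dd; R=R*Ro.from_rotvec(row[3:])
    for k in range(0,n,5): print([[list(map(float,r)) for r in rows[k:k+5]]])
    return rows
E
python3 - <<'E'
from h import *
J=np.load('J.npy'); Y=np.degrees(J[2])+90
w=J2W(J,(0,172+85*np.cos(1)-6*np.sin(1),300))[0]; print(w,Y)
plan(w,yaw=Y,step=40)
E
```

```text
[0.51814816 0.18620667 0.3       ] 101.33346318673233
[[[27.5, -28.5, -2.5, 0.0, -0.0, -0.073], [29.5, -26.4, -2.5, 0.0, -0.0, -0.073], [31.4, -24.2, -2.5, 0.0, -0.0, -0.073], [33.1, -21.9, -2.5, 0.0, -0.0, -0.073], [34.6, -19.4, -2.5, 0.0, -0.0, -0.073]]]
[[[35.9, -16.8, -2.5, 0.0, -0.0, -0.073], [37.0, -14.2, -2.5, 0.0, -0.0, -0.073], [37.9, -11.4, -2.5, 0.0, -0.0, -0.073], [38.7, -8.6, -2.5, 0.0, -0.0, -0.073], [39.2, -5.8, -2.5, 0.0, -0.0, -0.073]]]
[[[39.5, -2.9, -2.5, 0.0, -0.0, -0.073], [39.6, -0.0, -2.5, 0.0, -0.0, -0.073], [39.5, 2.9, -2.5, 0.0, -0.0, -0.073], [39.2, 5.7, -2.5, 0.0, -0.0, -0.073], [38.7, 8.6, -2.5, 0.0, -0.0, -0.073]]]
[[[38.0, 11.4, -2.4, 0.0, -0.0, -0.073], [37.0, 14.1, -2.5, 0.0, -0.0, -0.073], [35.9, 16.8, -2.4, 0.0, -0.0, -0.073], [34.6, 19.3, -2.5, 0.0, -0.0, -0.073], [33.1, 21.8, -2.4, 0.0, -0.0, -0.073]]]
```

>>> servo_tool:
  motion:
    - [[27.5,-28.5,-8,0,0,-0.073],[29.5,-26.4,-8,0,0,-0.073],[31.4,-24.2,-8,0,0,-0.073],[33.1,-21.9,-8,0,0,-0.073],[34.6,-19.4,-8,0,0,-0.073]]
  gripper: 85
  newtons: 25

```text
time: 1.7
ee_pos: [0.2549, -0.3451, 0.2907]
tcp_rot: [180.0, -0.0, 38.7]
wrist_force: [1.0, 1.3, 0.1]
opening: 0.085
```

>>> servo_tool:
  motion:
    - [[35.9,-16.8,-8,0,0,-0.073],[37,-14.2,-8,0,0,-0.073],[37.9,-11.4,-8,0,0,-0.073],[38.7,-8.6,-8,0,0,-0.073],[39.2,-5.8,-8,0,0,-0.073]]

```text
time: 2.2
ee_pos: [0.3428, -0.1675, 0.3308]
tcp_rot: [180.0, -0.0, 59.6]
wrist_force: [0.3, -0.0, 0.2]
opening: 0.085
```

>>> servo_tool:
  motion:
    - [[39.5,-2.9,0,0,0,-0.073],[39.6,0,0,0,0,-0.073],[39.5,2.9,0,0,0,-0.073],[39.2,5.7,0,0,0,-0.073],[38.7,8.6,0,0,0,-0.073]]

```text
time: 2.7
ee_pos: [0.4307, 0.0102, 0.3305]
tcp_rot: [180.0, -0.0, 80.6]
wrist_force: [1.2, -1.1, 0.3]
opening: 0.0849
```

>>> servo_tool:
  motion:
    - [[38,11.4,0,0,0,-0.073],[37,14.1,0,0,0,-0.073],[35.9,16.8,0,0,0,-0.073],[34.6,19.3,0,0,0,-0.073],[33.1,21.8,0,0,0,-0.073]]

```text
time: 3.2
ee_pos: [0.5186, 0.1879, 0.3303]
tcp_rot: [180.0, 0.0, 101.5]
wrist_force: [1.1, -0.6, 0.5]
opening: 0.0852
```

>>> servo_tool:
  motion:
    - [[0,0,0,0,0,0]]

```text
time: 3.3
ee_pos: [0.5194, 0.1897, 0.3281]
tcp_rot: [-179.9, -0.0, 101.6]
wrist_force: [0.1, 0.5, 0.0]
opening: 0.0846
```

>>> servo_tool:
  motion:
    - [[-3,0,28,0,0,0],[0,0,28,0,0,0],[0,0,27,0,0,0],[0,0,0,0,0,0]]

```text
time: 3.7
ee_pos: [0.5174, 0.1824, 0.2439]
tcp_rot: [-179.7, 0.1, 101.3]
wrist_force: [-0.8, 1.2, -0.0]
opening: 0.0854
```

```bash
python3 - <<'E'
from h import *
p=snap('scene','s2');q=snap('top','t2');J=np.load('J.npy')
print(bot.get_obs()['ee_pos'],W2J(J,bot.get_obs()['ee_pos']))
a=cv2.resize(p['color'][160:260,300:420,::-1],None,fx=4,fy=4);b=cv2.resize(q['color'][220:320,190:290,::-1],None,fx=3.2,fy=4)
cv2.imwrite('pics/c2.png',np.hstack([a,b]))
E
```

```text
[0.51846127 0.18288307 0.24810796] [[ -0.34613881 209.55654979 248.10795968]]
```

View pics/c2.png

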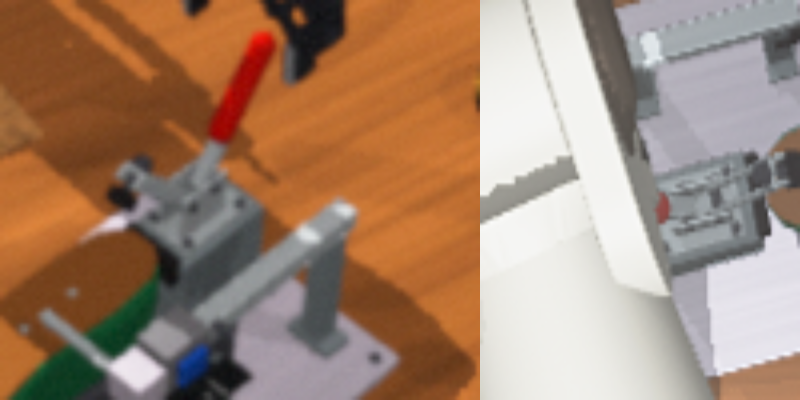

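>>> servo_tool:
  motion:
    - [[1,0,21,0,0,0],[1,0,21,0,0,0],[0,0,0,0,0,0],[0,0,0,0,0,0]]

```text
time: 4.2
ee_pos: [0.5187, 0.1852, 0.2072]
tcp_rot: [179.9, -0.0, 101.3]
wrist_force: [0.7, 0.5, 0.4]
opening: 0.0852
```

>>> servo_tool:
  motion:
    - [[0,0,0,0,0,0],[0,0,0,0,0,0],[0,0,0,0,0,0],[0,0,0,0,0,0],[0,0,0,0,0,0]]
  gripper: 8
  newtons: 25

```text
time: 4.7
ee_pos: [0.5161, 0.1852, 0.2057]
tcp_rot: [-179.7, -0.1, 101.3]
wrist_force: [-7.0, 0.5, 2.9]
opening: 0.018
```

```bash
python3 - <<'E'
from h import *
J=np.load('J.npy');o=bot.get_obs()
print(o['opening'],o['wrist_force'],W2J(J,o['ee_pos']))
p=snap('scene','s3')
cv2.imwrite('pics/c3.png',cv2.resize(p['color'][140:260,300:440,::-1],None,fx=4,fy=4))
j=W2J(J,o['ee_pos'])[0]
y,z=j[1]-172,j[2]-130; r=np.hypot(y,z); a=np.arctan2(z,y); off=np.arcsin(6/r); th=a-off
print('th est',th,'r',r)
N=12
t=np.linspace(th,-0.02,N+1); Y=r*np.cos(t+off);Z=r*np.sin(t+off)
print(np.round(np.c_[np.diff(Y),-np.diff(Z)],1).tolist())
E
```

```text
0.017967446921868593 [-7.00372652  0.53315334  2.8749187 ] [[ -2.22009615 212.27910626 205.69595636]]
th est 1.0117546609218715 r 85.74546175219177
[[6.4, 3.7], [6.0, 4.3], [5.6, 4.8], [5.2, 5.2], [4.7, 5.7], [4.2, 6.0], [3.7, 6.4], [3.1, 6.7], [2.5, 6.9], [1.9, 7.1], [1.3, 7.3], [0.7, 7.3]]
```

View pics/c3.png

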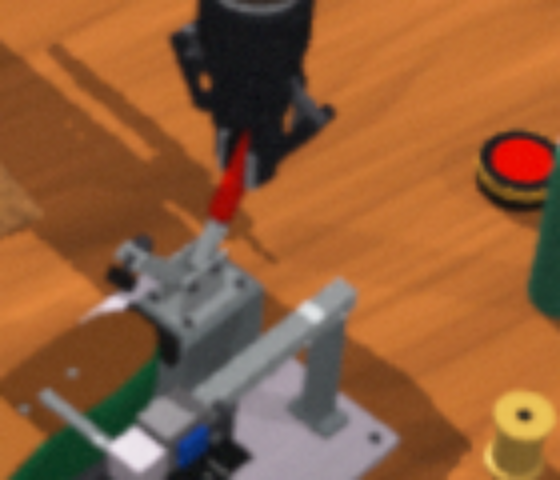

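>>> servo_tool:
  motion:
    - [[6.4,-2,3.7,0,0,0],[6,0,4.3,0,0,0],[5.6,0,4.8,0,0,0],[5.2,0,5.2,0,0,0]]

```text
time: 5.15
ee_pos: [0.5115, 0.2075, 0.1878]
tcp_rot: [180.0, 0.0, 101.3]
wrist_force: [-3.0, -1.3, 4.7]
opening: 0.0184
```

>>> servo_tool:
  motion:
    - [[4.7,0,5.7,0,0,0],[4.2,0,6,0,0,0],[3.7,0,6.4,0,0,0],[3.1,0,6.7,0,0,0]]

```text
time: 5.55
ee_pos: [0.5084, 0.2232, 0.1628]
tcp_rot: [-180.0, -0.0, 101.3]
wrist_force: [-3.8, -0.5, 5.2]
opening: 0.0181
```

```bash
python3 - <<'E'
from h import *
J=np.load('J.npy');o=bot.get_obs()
print(o['opening'],o['wrist_force'],W2J(J,o['ee_pos']))
E
```

```text
0.018063506806205974 [-3.83471084 -0.50616335  5.15844864] [[ -2.27925776 251.04337672 162.77908116]]
```

>>> servo_tool:
  motion:
    - [[2.5,0,6.9,0,0,0],[1.9,0,7.1,0,0,0],[1.3,0,7.3,0,0,0],[0.7,0,7.3,0,0,0],[0,0,3,0,0,0]]

```text
time: 6.05
ee_pos: [0.5074, 0.2295, 0.133]
tcp_rot: [179.9, -0.1, 101.3]
wrist_force: [-15.6, -4.6, 39.4]
opening: 0.0179
```

>>> servo_tool:
  motion:
    - [[0,0,2,0,0,0],[0,0,0,0,0,0]]

```text
time: 6.25
ee_pos: [0.5074, 0.2295, 0.1326]
tcp_rot: [179.8, -0.1, 101.3]
wrist_force: [-14.5, -2.9, 30.3]
opening: 0.0181
```

```bash
python3 - <<'E'
from h import *
J=np.load('J.npy');o=bot.get_obs()
print(o['opening'],o['wrist_force'],W2J(J,o['ee_pos']))
p=snap('scene','s4')
cv2.imwrite('pics/c4.png',cv2.resize(p['color'][140:260,300:440,::-1],None,fx=4,fy=4))
E
```

```text
0.018119545234698085 [-14.46062594  -2.9445799   30.33161565] [[ -2.01331963 257.42404793 132.63650469]]
```

View pics/c4.png

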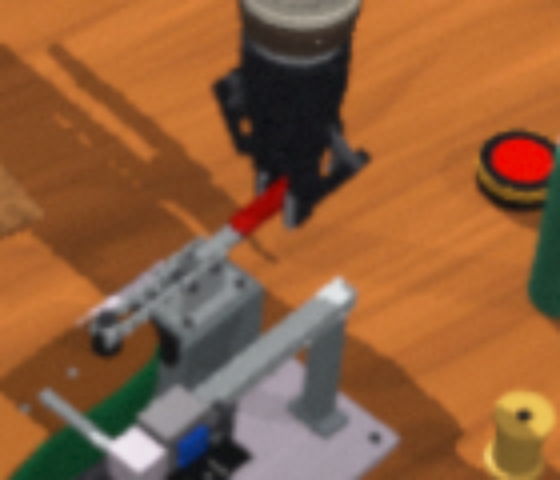

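>>> servo_tool:
  motion:
    - [[0,0,0,0,0,0],[0,0,0,0,0,0],[0,0,0,0,0,0],[0,0,0,0,0,0],[0,0,0,0,0,0]]
  gripper: 60

```text
time: 6.8
ee_pos: [0.5075, 0.2292, 0.1284]
tcp_rot: [-180.0, 0.0, 101.3]
wrist_force: [0.3, 0.8, -0.2]
opening: 0.0602
```

>>> servo_tool:
  motion:
    - [[0,0,-15,0,0,0],[0,0,-25,0,0,0],[0,0,-30,0,0,0],[0,0,-30,0,0,0],[0,0,0,0,0,0]]

```text
time: 7.3
ee_pos: [0.5087, 0.2298, 0.2345]
tcp_rot: [179.6, -0.1, 101.3]
wrist_force: [-0.2, 0.3, 0.2]
opening: 0.0597
```

```bash
python3 - <<'E'
from h import *
J=np.load('J.npy');o=bot.get_obs()
print(o['opening'],o['wrist_force'],W2J(J,o['ee_pos']),o['tcp_rot'])
p=snap('scene','s5');q=snap('top','t5')
cv2.imwrite('pics/c5.png',np.hstack([cv2.resize(p['color'][190:310,270:390,::-1],None,fx=3.3,fy=4),cv2.resize(q['color'][190:310,270:390,::-1],None,fx=3.3,fy=4)]))
plan(J2W(J,(93,45,215))[0],yaw=np.degrees(J[2])+90)
E
```

```text
0.059697268001628244 [-0.19040191  0.29109099  0.21385412] [[ -0.73610576 257.44305184 234.45258924]] [ 1.79601352e+02 -9.22456772e-02  1.01286817e+02]
[[[-35.4, 15.8, 2.6, 0.0, -0.0, -0.0], [-35.4, 15.8, 2.5, 0.0, -0.0, -0.0], [-35.3, 15.8, 2.6, 0.0, -0.0, -0.0], [-35.4, 15.8, 2.5, 0.0, -0.0, -0.0], [-35.3, 15.7, 2.6, 0.0, -0.0, -0.0]]]
[[[-35.4, 15.8, 2.5, 0.0, -0.0, -0.0]]]
```

View pics/c5.png

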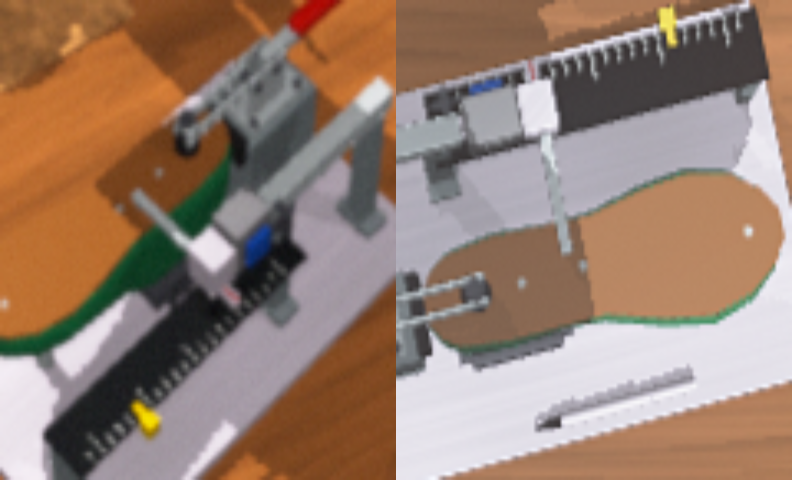

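>>> servo_tool:
  motion:
    - [[-35,15.5,2.5,0,0,0],[-35.5,16,2.5,0,0,0],[-35.5,16,2.5,0,0,0],[-35.5,16,2.5,0,0,0],[-35.5,15.5,2.5,0,0,0]]

```text
time: 7.9
ee_pos: [0.62, 0.0697, 0.2152]
tcp_rot: [-179.9, -0.0, 101.3]
wrist_force: [0.4, -0.3, 0.1]
opening: 0.06
```

>>> servo_tool:
  motion:
    - [[-35,15,2.5,0,0,0],[0,0,0,0,0,0],[0,0,0,0,0,0]]

```text
time: 8.2
ee_pos: [0.641, 0.0389, 0.2124]
tcp_rot: [-179.9, -0.0, 101.2]
wrist_force: [-1.0, 0.0, 0.7]
opening: 0.0602
```

```bash
python3 - <<'E'
from h import *
J=np.load('J.npy');o=bot.get_obs()
print(o['opening'],o['wrist_force'],W2J(J,o['ee_pos']),o['tcp_rot'])
p=snap('scene','s6');q=snap('top','t6')
cv2.imwrite('pics/c6.png',np.hstack([cv2.resize(p['color'][150:270,290:410,::-1],None,fx=3.3,fy=4),cv2.resize(q['color'][150:270,240:360,::-1],None,fx=3.3,fy=4)]))
E
```

```text
0.06021362700625425 [-0.96695885  0.00432248  0.70937388] [[ 91.50054765  44.34668661 212.41717921]] [-1.79860417e+02 -2.73203094e-02  1.01193659e+02]
```

View pics/c6.png

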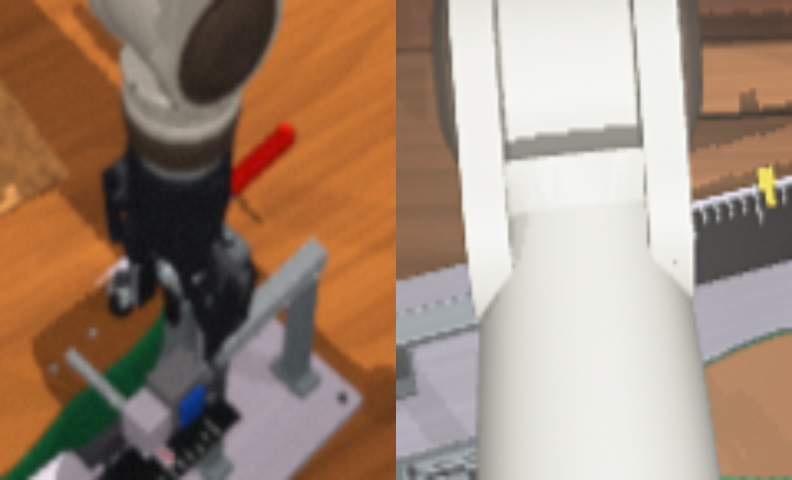

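>>> servo_tool:
  motion:
    - [[0.5,1,20,0,0,0],[0,0,20,0,0,0],[0,0,18,0,0,0],[0,0,16,0,0,0],[0,0,0,0,0,0]]

```text
time: 8.8
ee_pos: [0.6405, 0.0415, 0.1377]
tcp_rot: [-179.8, -0.0, 101.4]
wrist_force: [-0.0, 0.2, -0.1]
opening: 0.0602
```

```bash
python3 - <<'E'
from h import *
J=np.load('J.npy');o=bot.get_obs()
print(o['opening'],o['wrist_force'],W2J(J,o['ee_pos']),o['tcp_rot'])
p=snap('scene','s7')
cv2.imwrite('pics/c7.png',cv2.resize(p['color'][170:290,290:430,::-1],None,fx=5,fy=5))
E
```

```text
0.06018615236393863 [-0.02330012  0.24343259 -0.06029224] [[ 91.51191402  46.99752392 137.73412057]] [-1.79798143e+02 -3.27383612e-02  1.01379754e+02]
```

View pics/c7.png

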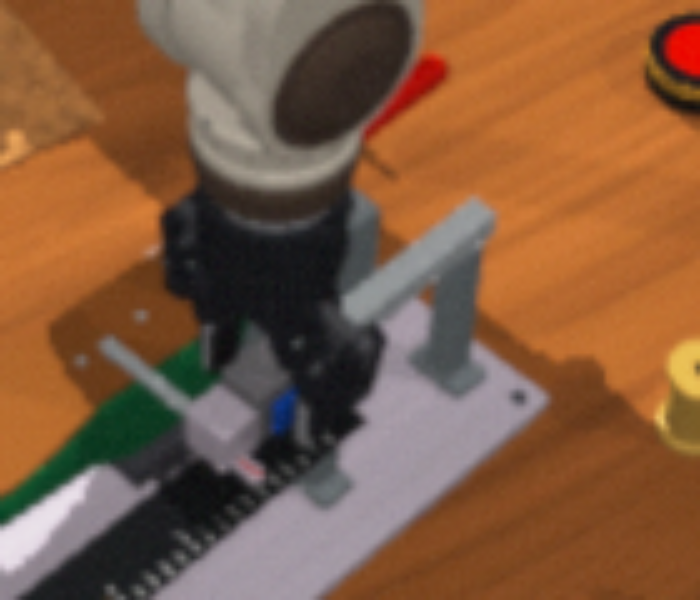

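>>> servo_tool:
  motion:
    - [[-2,0.5,0,0,0,0],[0,0,0,0,0,0],[0,0,0,0,0,0],[0,0,0,0,0,0],[0,0,0,0,0,0]]
  gripper: 20
  newtons: 40

```text
time: 9.35
ee_pos: [0.6424, 0.0385, 0.142]
tcp_rot: [180.0, -0.0, 101.3]
wrist_force: [-9.1, -0.5, 7.9]
opening: 0.0305
```

>>> servo_tool:
  motion:
    - [[0,0,0,0,0,0],[0,0,0,0,0,0],[0,0,0,0,0,0]]

```text
time: 9.65
ee_pos: [0.6424, 0.0386, 0.1421]
tcp_rot: [180.0, -0.0, 101.3]
wrist_force: [-8.9, -0.8, 8.2]
opening: 0.0299
```

```bash
python3 - <<'E'
from h import *
J=np.load('J.npy');o=bot.get_obs()
print(o['opening'],o['wrist_force'],W2J(J,o['ee_pos']),o['tcp_rot'])
E
```

```text
0.029944918563359884 [-8.88601208 -0.8454763   8.24366427] [[ 92.79404916  43.71030433 142.06084483]] [ 1.79971150e+02 -2.41702404e-03  1.01286444e+02]
```

>>> servo_tool:
  motion:
    - [[-5,0,-1,0,0,0],[-10,0,0,0,0,0],[-12,0,0,0,0,0],[-12,0,0,0,0,0],[-11,0,0,0,0,0]]

```text
time: 10.15
ee_pos: [0.6521, -0.0105, 0.1421]
tcp_rot: [-180.0, -0.0, 101.3]
wrist_force: [-7.4, 2.0, 3.0]
opening: 0.03
```

>>> servo_tool:
  motion:
    - [[-12,0,0,0,0,0],[-12,0,0,0,0,0],[-9,0,0,0,0,0],[-5,0,0,0,0,0],[0,0,0,0,0,0]]

```text
time: 10.65
ee_pos: [0.6596, -0.0482, 0.1421]
tcp_rot: [-180.0, -0.0, 101.3]
wrist_force: [-6.6, 1.1, 2.4]
opening: 0.0303
```

```bash
python3 - <<'E'
from h import *
J=np.load('J.npy');o=bot.get_obs()
print(o['opening'],o['wrist_force'],W2J(J,o['ee_pos']),o['tcp_rot'])
p=snap('scene','s8');q=snap('top','t8')
cv2.imwrite('pics/c8.png',np.hstack([cv2.resize(p['color'][240:320,280:360,::-1],None,fx=5,fy=5,interpolation=cv2.INTER_CUBIC),cv2.resize(q['color'][180:260,310:390,::-1],None,fx=5,fy=5,interpolation=cv2.INTER_CUBIC)]))
E
```

```text
0.030273529403889728 [-6.63066183  1.11193108  2.3798263 ] [[ 92.6686686  -44.74989093 142.10780244]] [-1.79981995e+02 -2.96368292e-02  1.01252157e+02]
```

View pics/c8.png

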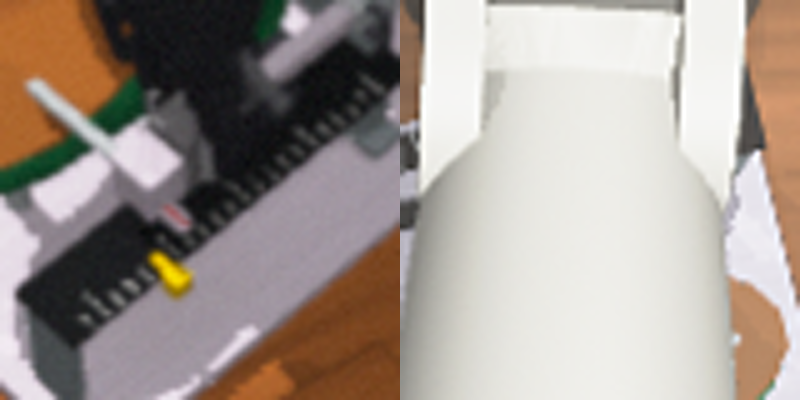

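```bash
python3 - <<'E'
from h import *
J=np.load('J.npy')
for f,p0,box in (('s8','scene0',(270,300,300,330)),('s5','scene0',(230,330,270,370)),('t5','top0',(195,300,220,325))):
    P=pickle.load(open(p0+'.pkl','rb')); a=cv2.imread('pics/'+f+'.png')[:,:,::-1].astype(int)
    r0,c0,r1,c1=box; s=a[r0:r1,c0:c1]; m=s[:,:,0]-(s[:,:,1]+s[:,:,2])/2
    m=np.where((m>25)&(s[:,:,2]>s[:,:,1]-15),m,0); v,u=np.nonzero(m)
    print(f,len(u),[(c0+i,r0+j,int(m[j,i])) for j,i in zip(v,u)][:25])
    if len(u):
        w=m[v,u]; c=(c0+(u*w).sum()/w.sum(),r0+(v*w).sum()/w.sum()); print(c,[W2J(J,atz(P,c,z)).round(1)[0][:2].tolist() for z in (.098,.101,.104,.108)])
for f,p0,b in (('s8','scene0',(285,305,300,325)),('t5','top0',(185,210,340,365))):
    P=pickle.load(open(p0+'.pkl','rb')); a=cv2.imread('pics/'+f+'.png')[:,:,::-1].astype(int)
    s=a[b[0]:b[1],b[2]:b[3]]; m=np.clip(np.minimum(s[:,:,0],s[:,:,1])-s[:,:,2]-60,0,None); v,u=np.nonzero(m);w=m[v,u]
    c=(b[2]+(u*w).sum()/w.sum(),b[0]+(v*w).sum()/w.sum()); print('rider',f,len(u),c,[W2J(J,atz(P,c,z)).round(1)[0][:2].tolist() for z in (.098,.1,.102)])
    if f=='s8':
        for j,i in zip(v,u): print((b[2]+i,b[0]+j,int(m[j,i])),end=' ')
a=cv2.imread('pics/s8.png')[270:305,295:335]; cv2.imwrite('pics/c8b.png',cv2.resize(a,None,fx=18,fy=17,interpolation=cv2.INTER_CUBIC))
E
```

```text
s8 11 [(np.int64(313), np.int64(281), 47), (np.int64(314), np.int64(281), 36), (np.int64(313), np.int64(282), 38), (np.int64(314), np.int64(282), 60), (np.int64(315), np.int64(282), 42), (np.int64(314), np.int64(283), 37), (np.int64(315), np.int64(283), 53), (np.int64(316), np.int64(283), 37), (np.int64(315), np.int64(284), 28), (np.int64(316), np.int64(284), 47), (np.int64(317), np.int64(284), 42)]
(np.float64(314.70820021299255), np.float64(282.59318423855166)) [[103.1, -69.5], [104.6, -70.8], [106.2, -72.2], [108.2, -74.1]]
s5 11 [(np.int64(338), np.int64(262), 42), (np.int64(339), np.int64(262), 36), (np.int64(338), np.int64(263), 29), (np.int64(339), np.int64(263), 52), (np.int64(340), np.int64(263), 48), (np.int64(341), np.int64(263), 28), (np.int64(339), np.int64(264), 25), (np.int64(340), np.int64(264), 42), (np.int64(341), np.int64(264), 52), (np.int64(342), np.int64(264), 36), (np.int64(341), np.int64(265), 27)]
(np.float64(339.8176400476758), np.float64(263.31585220500597)) [[105.3, 20.8], [106.8, 19.2], [108.3, 17.6], [110.4, 15.5]]
t5 16 [(np.int64(324), np.int64(201), 3
[... 1667 characters left out ...]
295), 160) (np.int64(315), np.int64(295), 155) (np.int64(316), np.int64(295), 141) (np.int64(317), np.int64(295), 118) (np.int64(313), np.int64(296), 86) (np.int64(314), np.int64(296), 131) (np.int64(315), np.int64(296), 150) (np.int64(316), np.int64(296), 126) (np.int64(317), np.int64(296), 76) (np.int64(313), np.int64(297), 31) (np.int64(314), np.int64(297), 75) (np.int64(315), np.int64(297), 96) (np.int64(316), np.int64(297), 75) (np.int64(317), np.int64(297), 27) (np.int64(314), np.int64(298), 32) (np.int64(315), np.int64(298), 54) (np.int64(316), np.int64(298), 20) rider t5 42 (np.float64(352.0140350877193), np.float64(195.4451754385965)) [[130.4, -94.6], [130.0, -94.3], [129.6, -94.1]]
```

View pics/c8b.png

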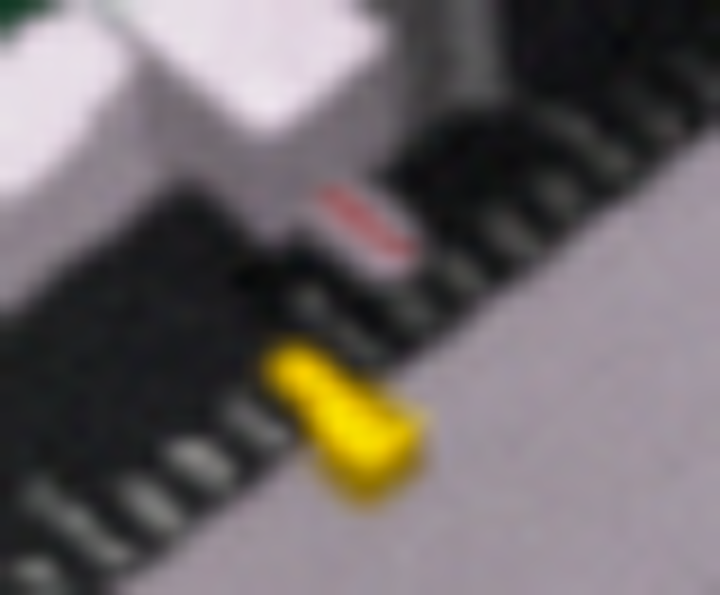

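```bash
python3 - <<'E'
from h import *
J=np.load('J.npy')
T=pickle.load(open('top0.pkl','rb'));S=pickle.load(open('scene0.pkl','rb'))
def tri(a,b):
    f=lambda X:np.r_[proj(T,X)[0]-a,proj(S,X)[0]-b]
    r=least_squares(f,[.64,0,.1]); return W2J(J,r.x).round(1),r.fun.round(2)
def red(f,b):
    a=cv2.imread('pics/'+f+'.png')[:,:,::-1].astype(float);r0,r1,c0,c1=b;s=a[r0:r1,c0:c1]
    m=np.clip(s[:,:,0]-(s[:,:,1]+s[:,:,2])/2-15,0,None); v,u=np.nonzero(m);w=m[v,u]
    print(f,len(u)); return np.array([c0+(u*w).sum()/w.sum(),r0+(v*w).sum()/w.sum()])
def yel(f,b):
    a=cv2.imread('pics/'+f+'.png')[:,:,::-1].astype(float);r0,r1,c0,c1=b;s=a[r0:r1,c0:c1]
    m=np.clip(np.minimum(s[:,:,0],s[:,:,1])-s[:,:,2]-40,0,None); v,u=np.nonzero(m);w=m[v,u]
    return np.array([c0+(u*w).sum()/w.sum(),r0+(v*w).sum()/w.sum()])
i_t=red('t5',(204,211,308,314)); i_s=red('s5',(260,268,335,345)); print(i_t,i_s,tri(i_t,i_s))
y_t=yel('t5',(185,210,340,365)); y_s=yel('s5',(285,305,300,325)); print(y_t,y_s,tri(y_t,y_s))
i8=red('s8',(279,287,310,320)); print(i8)
for z in(.098,.1,.102,.104,.106): print(z,'idx t',W2J(J,atz(T,i_t,z)).round(1)[0],'s',W2J(J,atz(S,i_s,z)).round(1)[0],'s8',W2J(J,atz(S,i8,z)).round(1)[0],'rid t',W2J(J,atz(T,y_t,z)).round(1)[0],'rid s',W2J(J,atz(S,y_s,z)).round(1)[0])
E
```

```text
t5 11
s5 16
[310.13247173 206.11631664] [339.75091575 263.25091575] (array([[120.2,   9.2, 124.3]]), array([ 0.98,  0.5 ,  1.19, -0.15]))
[352.0293098  195.48187835] [313.91792418 294.05999264] (array([[129.1, -95.3, 100.1]]), array([ 0.45,  0.22,  0.53, -0.05]))
s8 15
[314.67236025 282.59937888]
0.098 idx t [127.2  10.1  98. ] s [105.   20.9  98. ] s8 [103.1 -69.5  98. ] rid t [130.3 -94.6  98. ] rid s [127.2 -95.4  98. ]
0.1 idx t [126.8  10.2 100. ] s [106.   19.8 100. ] s8 [104.1 -70.5 100. ] rid t [129.9 -94.3 100. ] rid s [128.2 -96.3 100. ]
0.102 idx t [126.4  10.3 102. ] s [107.   18.7 102. ] s8 [105.1 -71.4 102. ] rid t [129.5 -94.1 102. ] rid s [129.2 -97.2 102. ]
0.104 idx t [126.   10.4 104. ] s [108.   17.6 104. ] s8 [106.1 -72.3 104. ] rid t [129.1 -93.9 104. ] rid s [130.2 -98.1 104. ]
0.106 idx t [125.6  10.5 106. ] s [109.1  16.6 106. ] s8 [107.1 -73.2 106. ] rid t [128.6 -93.6 106. ] rid s [131.2 -98.9 106. ]
```

>>> servo_tool:
  motion:
    - [[-5,0,0,0,0,0],[-5,0,0,0,0,0],[-4,0,0,0,0,0],[-2,0,0,0,0,0],[0,0,0,0,0,0]]

```text
time: 11.25
ee_pos: [0.6627, -0.0634, 0.1421]
tcp_rot: [-180.0, -0.0, 101.3]
wrist_force: [-7.5, 1.3, 3.3]
opening: 0.0304
```

>>> servo_tool:
  motion:
    - [[0,0,0,0,0,0],[0,0,0,0,0,0]]

```text
time: 11.45
ee_pos: [0.6626, -0.0632, 0.1421]
tcp_rot: [-180.0, -0.0, 101.3]
wrist_force: [-8.4, 3.0, 3.4]
opening: 0.0304
```

```bash
python3 - <<'E'
from h import *
J=np.load('J.npy');o=bot.get_obs()
print(o['opening'],o['wrist_force'],W2J(J,o['ee_pos']),o['tcp_rot'])
p=snap('scene','s9');q=snap('top','t9')
cv2.imwrite('pics/c9.png',cv2.resize(p['color'][270:305,290:330,::-1],None,fx=18,fy=16,interpolation=cv2.INTER_CUBIC))
# fan: project jig lines along x through y=k at scale edge
for y in (-90,-95,-100): print(y,proj(p,J2W(J,[(100,y,98),(128,y,98)])).round(1).tolist(), 'z120',proj(p,J2W(J,[(105,y,120),(120,y,120)])).round(1).tolist())
for l in ('gauge_index','rider_mark'): print(l,bot.look_for(p,l)[:1])
cv2.imwrite('pics/t9c.png',cv2.resize(q['color'][180:260,310:400,::-1],None,fx=7,fy=7))
E
```

```text
0.03040372334840516 [-8.38726571  3.01044205  3.38757686] [[ 92.65372237 -60.03791409 142.07398376]] [-1.79972530e+02 -3.78347543e-02  1.01288246e+02]
-90 [[308.1, 286.5], [315.7, 293.0]] z120 [[309.2, 282.8], [313.3, 286.3]]
-95 [[306.7, 287.6], [314.2, 294.1]] z120 [[307.8, 284.0], [311.9, 287.5]]
-100 [[305.3, 288.8], [312.8, 295.3]] z120 [[306.3, 285.1], [310.4, 288.6]]
gauge_index [{'rect': [280.9, 242.5, 70.3, 45.5], 'confidence': 0.74}]
rider_mark [{'rect': [416.3, 170.9, 22.4, 22.4], 'confidence': 0.59}]
```

View pics/c9.png

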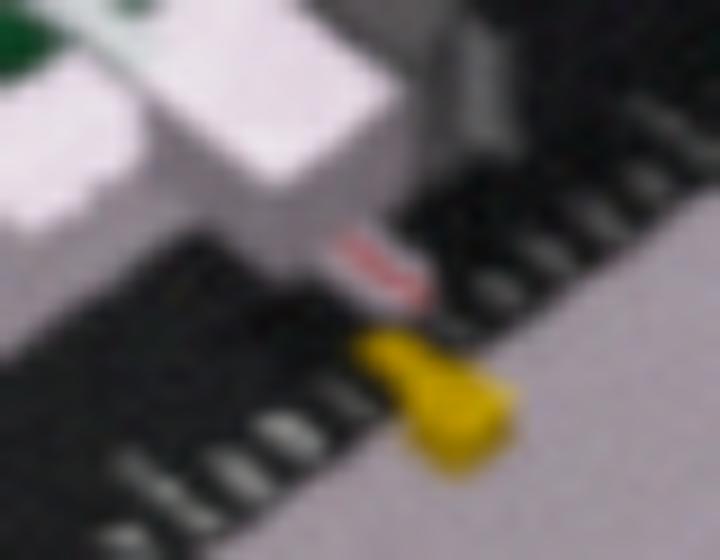

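View pics/t9c.png

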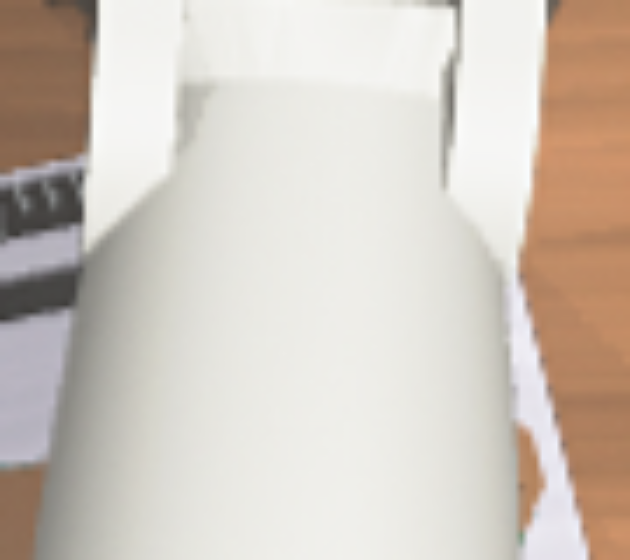

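```bash
python3 - <<'E'
from h import *
J=np.load('J.npy')
T=pickle.load(open('top0.pkl','rb'));S=pickle.load(open('scene0.pkl','rb'))
out=[]
def rect(P,f,z,y0=20,y1=-165,x0=75,x1=145,s=4):
    ys=np.arange(y0,y1,-1/s);xs=np.arange(x1,x0,-1/s)
    YY,XX=np.meshgrid(ys,xs); w=J2W(J,np.c_[XX.ravel(),YY.ravel(),np.full(XX.size,z)])
    uv=proj(P,w).astype(np.float32).reshape(*XX.shape,2)
    return cv2.remap(cv2.imread('pics/'+f+'.png'),uv[:,:,0],uv[:,:,1],cv2.INTER_CUBIC)
a=rect(T,'t5',98.);b=rect(S,'s5',98.)
for im in(a,b):
    for k in range(0,740,40): cv2.line(im,(k,0),(k,12 if k%200 else 25),(0,0,255),1)
cv2.imwrite('pics/r.png',np.vstack([a,b])); print(a.shape)
E
```

```text
(280, 740, 3)
```

View pics/r.png

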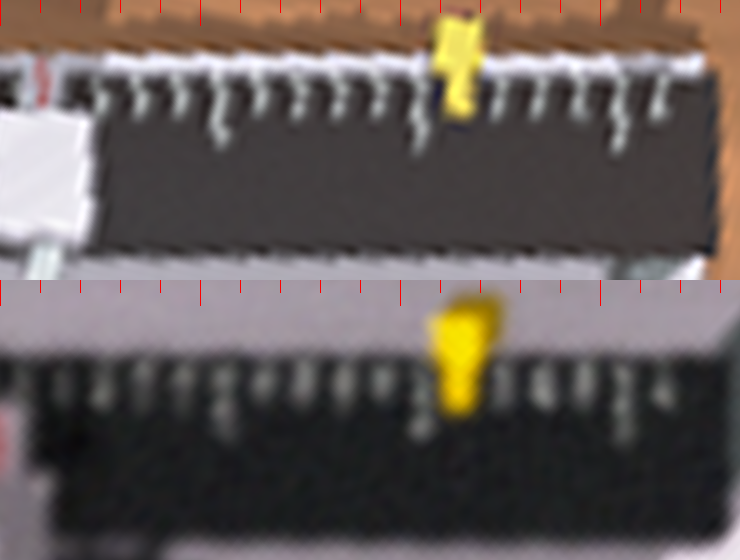

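>>> servo_tool:
  motion:
    - [[-1.2,0,0,0,0,0],[0,0,0,0,0,0],[0,0,0,0,0,0]]

```text
time: 11.95
ee_pos: [0.6629, -0.0643, 0.1421]
tcp_rot: [-180.0, -0.0, 101.3]
wrist_force: [-7.4, 1.4, 1.9]
opening: 0.0301
```

```bash
python3 - <<'E'
from h import *
J=np.load('J.npy');S=pickle.load(open('scene0.pkl','rb'))
o=bot.get_obs(); print(o['opening'],o['wrist_force'],W2J(J,o['ee_pos']))
p=snap('scene','s10')
def rect(f,z,y0,s=6,x0=85,x1=140,L=100):
    ys=np.arange(y0,y0-L,-1/s);xs=np.arange(x1,x0,-1/s)
    YY,XX=np.meshgrid(ys,xs); w=J2W(J,np.c_[XX.ravel(),YY.ravel(),np.full(XX.size,z)])
    uv=proj(S,w).astype(np.float32).reshape(*XX.shape,2)
    return cv2.remap(cv2.imread('pics/'+f+'.png'),uv[:,:,0],uv[:,:,1],cv2.INTER_CUBIC)
# index-plane rectified: parked (offset 105) vs now; columns should coincide when ext=105
a=rect('s5',119.,60);b=rect('s10',119.,60-105)
for n,i in(('parked',a),('now',b)):
    i=i.astype(float); m=np.clip(i[:,:,2]-(i[:,:,1]+i[:,:,0])/2-15,0,None); m[:, :220]=0;m[:,380:]=0
    m[(i[:,:,1]-i[:,:,0])>15]=0
    v,u=np.nonzero(m);w=m[v,u]; print(n,len(u),(u*w).sum()/w.sum()/6,(v*w).sum()/w.sum()/6)
# template correlate
g=cv2.cvtColor
t=a[30:280,260:420]; r=cv2.matchTemplate(b[20:,240:440],t[:,:],cv2.TM_CCOEFF_NORMED); print(cv2.minMaxLoc(r))
c=rect('s10',101.,-45)
cv2.imwrite('pics/r2.png',np.vstack([np.hstack([a[:280],])[:280],b])[:600])
cv2.imwrite('pics/r2.png',cv2.resize(np.vstack([a,b]),None,fx=.9,fy=.9))
cv2.imwrite('pics/c10.png',cv2.resize(p['color'][180:320,270:430,::-1],None,fx=4.5,fy=4))
E
```

```text
0.03005955695652533 [-7.35393258  1.35781964  1.91282219] [[ 92.65345559 -61.22529985 142.06306715]]
parked 4767 50.43927548954478 24.453444805605642
now 5149 50.330167712535484 25.16064528068674
(0.6011849045753479, 0.8603547811508179, (0, 0), (18, 20))
```

View pics/r2.png

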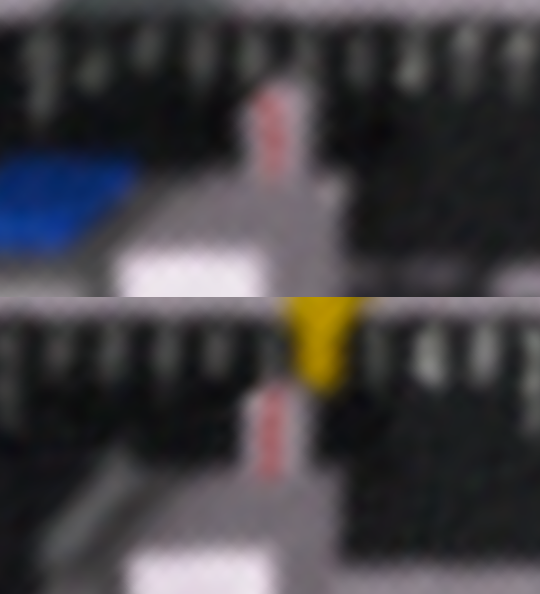

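View pics/c10.png

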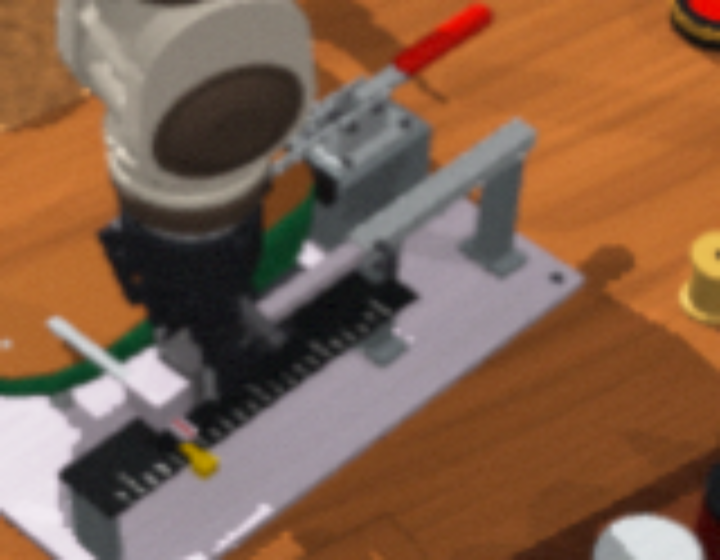

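```bash
python3 - <<'E'
from h import *
J=np.load('J.npy');o=bot.get_obs()
print(o['opening'],o['wrist_force'],W2J(J,o['ee_pos']),o['qd'].round(2))
print(bot.job_done())
E
```

```text
0.030195640100714384 [-7.09545212  1.8782344   1.98917208] [[ 92.65304438 -61.17570082 142.08511566]] [-0.01 -0.1   0.07  0.04  0.01 -0.04]
the job is handed in; nothing more can be done
None
```

I pressed the clamp handle down onto its stop, then squeezed the lock button and drew the gauge arm out to the rider. I handed the job in at about 12 s, still holding the head at 40 N with the button squeezed in. No verdict was given, so the figures below are my own checks.

- **Clamp:** The handle met its stop, pushing back with about 30 N. The last pictures show it still down. I could not measure the pad's force on the last.
- **Button and grip:** The fingers closed to 30 mm, against 31 mm for the block with the button fully in. The arm stood still when I handed in.
- **Extension:** The tool moved 104.9 mm along the scale. Comparing the index in the scene pictures before and after gives about 105 mm.
- **Rider:** Measured against the scale's white lines, the rider stands at about 105 mm. My separate readings ranged from about 104.5 to 105.5 mm.
- **Other things:** I saw no sign that the last, the rider or the other things on the bench had moved, but I did not measure them again at the end.

**Unconfirmed:** The wrist hid the index from the top camera at the end. In the scene camera the index looks about 8 to 9 mm short of the rider. I took this as parallax, because the index's red line measures about 20 mm above the scale. That is higher than "just above the scale" suggests, but the top view with the arm parked and the jig dimensions both support the 105 mm reading.

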